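Close up the sample bench after weighing

ROBOT

A 6-joint arm with a two-finger parallel gripper is mounted at the origin on the work surface. World frame = base frame: x ahead of the robot, y to its left, z up, the work surface at z = 0. Lengths are in m, angles in rad, forces in N, time in s.
With the tool pointing down it reaches from about 0.25 to 0.8 m from the base axis. Payload 3.9 kg.
Tool frame: the origin (TCP) lies midway between the tips of the shut fingers; the grasp point (between the pads) lies 19 mm behind it; x points along the fingers, y is the direction in which the jaws open and shut, and the axes are right-handed (so a half turn about x gives the same grasp; the last joint's range is limited). The gripper opens to 85 mm and grips with 20 to 120 N. Pads are 22 mm wide; open, the fingers measure 114 mm over their backs; the gripper's body (76 mm by 85 mm) begins 54 mm behind the grasp point. The pads swing forward as they close: fully open they stand 13 mm farther back than shut.
Start: joints at [-1.118, 0.26, -0.138, 1.173, 0, 1.571], TCP at [0.23, -0.472, 0.231] pointing down, gripper open.
Joint ranges: [-2.78, 2.78], [-0.83, 1.72], [-1.28, 1.37], [-1.9, 2.12], [-1.57, 1.48], [-3.14, 3.14]. Speed limits (rad/s): [2.57, 2.57, 3.14, 3.14, 3.14, 3.14].

INTERFACE

Orientations are given as [roll, pitch, yaw] about the fixed x, y, z axes, in that order (R = Rz(yaw) Ry(pitch) Rx(roll)).
In Python, from plant import env, move_gripper, kin, vision, workorder, readout gives the robot as it stands. The module is installed in compiled form; this text tells all that it offers. Calls block until the motion is done:
- env.movep(position, orientation): joint-space move of the TCP to a pose.
- env.line_to(position, velocity=0.15, attitude=None): straight line of the TCP; attitude=None keeps the orientation; velocity is the mean speed in m/s.
- env.set_joints(angles): joint-space move.
- move_gripper(opening, force=None): opening from 0.0 (shut) to 1.0 (fully open); force is the grip in N (None keeps the last); returns when the fingers have stopped.
- env.wait(seconds).
- kin.ik(position, orientation): joint angles nearest the present ones, or None.
- vision.grab_frame(name): name is "scene" or "top" or "wrist"; returns the picture (480x640x3 uint8, red, green, blue); there is no depth.
- vision.camera_info(name): a dict with "fov_y" (degrees; the focal length in pixels is half the picture's height over the tangent of half this angle, whatever the lens; pixels are square), "cx", "cy" (the principal point, pixels), "world_from_camera" (4x4, takes a point from camera to world coordinates); the wrist camera has in their place "hand_eye" (4x4, takes a point from camera to tool coordinates, whose origin is the TCP and whose axes are the tool frame's). Camera axes: x right, y up, looking along -z (the intrinsics and any distortion apply to the point x, -y, -z); pixel columns grow to the right and rows downward; lengths in m; the calibration is good to about 2 mm. The wrist camera is an equidistant fisheye: a pixel r from the principal point sees the ray r / f radians off the axis. A picture is of the moment at which its call begins: read the wrist's pose just before it. camera_info takes no time and is no camera call.
A pose or a line that the arm cannot do raises env.Unreachable and nothing moves.
- workorder.sign_off(): hands the job in, once; it reports no verdict.
Readings, each from a call of its own:
- readout.read_time(): time.
- readout.read_joint_positions(): joint angles.
- readout.read_joint_velocities(): joint speeds.
- readout.read_joint_efforts(): joint torques, N m.
- readout.read_ee_pos(): TCP position.
- readout.read_orientation(): TCP orientation.
- readout.read_wrist_force(): force on the tool from outside, world axes, zero at the start.
- readout.read_wrist_torque(): the same for the moment, N m.
- readout.read_opening(): opening from 0.0 (shut) to 1.0 (fully open).
Only numpy, scipy, OpenCV 4.12 (cv2) and the standard library are available. Lean on these libraries where they do the work, as an engineer would, in place of code of your own. Each camera call takes 0.05 s, during which the arm holds its last target.

TASK

The weighing is done, so close up the bench: lift the clear cover off the instrument tray by its knob and set it down, right way up, in the middle of the blue mat, then lay each spatula that is there flat in the tray compartment of its own colour with its handle over the coloured patch, and finally put the cover back so that it sits fully down around the compartments. Also screw the caps of all three sample jars fully tight (clockwise, until it stops), whenever you like, and leave the vial, petri dish and timer where they are.

Things in the scene. Friction and masses are not known exactly. Their poses are not given: they have to be found in the camera images.
- tray: Fixed white instrument tray: base plate 204 (x) x 184 (y) x 4 mm; on it walls 4 mm thick, 8 mm high (tops 12 mm above the bench) form three compartments side by side along y, each 160 (x) x 44 (y) mm inside, 48 mm apart, each with a red, green or yellow patch on the -x half of its floor. Origin: centre of the underside; x along the compartments, z up.
- cover: Loose clear cover, upside-down box 186 (x) x 166 (y) mm outside, 180 x 160 inside, 33 mm high, 250 g. Black knob in its middle: neck 18 mm across from 33 to 46 mm height, head 26 mm across to 61 mm. On the tray its skirt stands on the base plate (4 mm above the bench) around the walls, 6 mm play each side, x along the tray's x either way. Origin: centre of the skirt's lower edge.
- mat: Fixed blue mat, 220 (x) x 200 (y) x 3 mm, on the bench. Origin: centre of the underside.
- spatula_red: Loose spatula with a red handle, 140 mm long, lying flat: handle 85 long x 20 wide x 16 mm high from x = -70 to +15 mm, thin dark steel blade 24 wide x 4 mm thick from +15 to +70 mm. 50 g. Origin: centre of the underside at half length; x points to the blade, z up. Good grip: across the handle 20 mm behind the origin. May be absent.
- spatula_red_tip (a point): End of the blade of the red spatula (x = +70 mm, 2 mm above its underside).
- slot_red (a point): Centre of the floor of the tray compartment with the red patch; x along the compartment, away from the patch; the patch covers x below 0, z up.
- spatula_green: Loose spatula with a green handle, 140 mm long, lying flat: handle 85 long x 20 wide x 16 mm high from x = -70 to +15 mm, thin dark steel blade 24 wide x 4 mm thick from +15 to +70 mm. 50 g. Origin: centre of the underside at half length; x points to the blade, z up. Good grip: across the handle 20 mm behind the origin. May be absent.
- spatula_green_tip (a point): End of the blade of the green spatula (x = +70 mm, 2 mm above its underside).
- slot_green (a point): Centre of the floor of the tray compartment with the green patch; x along the compartment, away from the patch; the patch covers x below 0, z up.
- spatula_yellow: Loose spatula with a yellow handle, 140 mm long, lying flat: handle 85 long x 20 wide x 16 mm high from x = -70 to +15 mm, thin dark steel blade 24 wide x 4 mm thick from +15 to +70 mm. 50 g. Origin: centre of the underside at half length; x points to the blade, z up. Good grip: across the handle 20 mm behind the origin. May be absent.
- spatula_yellow_tip (a point): End of the blade of the yellow spatula (x = +70 mm, 2 mm above its underside).
- slot_yellow (a point): Centre of the floor of the tray compartment with the yellow patch; x along the compartment, away from the patch; the patch covers x below 0, z up.
- jar_a: Amber sample jar fixed in a rubber foot, body 64 mm across up to 78 mm height, neck 38 mm across, blue round screw cap 46 mm across from 92 to 116 mm above the bench, on the jar's vertical axis. A white line on the cap's top points to the white line on the jar's shoulder when the cap is tight. Origin: centre of the underside.
- cap_a (a joint): Turn of the captive cap of jar_a (rad): 0 = fully tight against its stop, grows anticlockwise seen from above as it is unscrewed; at most 3.2. The cap keeps its height.
- jar_b: Amber sample jar fixed in a rubber foot, body 64 mm across up to 78 mm height, neck 38 mm across, blue round screw cap 46 mm across from 92 to 116 mm above the bench, on the jar's vertical axis. A white line on the cap's top points to the white line on the jar's shoulder when the cap is tight. Origin: centre of the underside.
- cap_b (a joint): Turn of the captive cap of jar_b (rad): 0 = fully tight against its stop, grows anticlockwise seen from above as it is unscrewed; at most 3.2. The cap keeps its height.
- jar_c: Amber sample jar fixed in a rubber foot, body 64 mm across up to 78 mm height, neck 38 mm across, blue round screw cap 46 mm across from 92 to 116 mm above the bench, on the jar's vertical axis. A white line on the cap's top points to the white line on the jar's shoulder when the cap is tight. Origin: centre of the underside.
- cap_c (a joint): Turn of the captive cap of jar_c (rad): 0 = fully tight against its stop, grows anticlockwise seen from above as it is unscrewed; at most 3.2. The cap keeps its height.
- vial: Small closed amber vial, 26 mm across, 45 mm high. Bystander, not part of the job. Origin: centre of the underside.
- petri: Closed clear petri dish, 60 mm across, 15 mm high. Bystander, not part of the job. Origin: centre of the underside.
- timer: Grey bench timer, 44 x 44 x 20 mm. Bystander, not part of the job. Origin: centre of the underside.
Things that resemble listed ones, but are neither listed nor needed, are in the scene too. Of the things shaped like the spatula_red, the red one is meant.

How it is judged:
By the outcome, as a careful person would: the job done as asked, in the order asked, and still so for the second after the job is handed in, with the robot touching nothing.
Of spatula_red, spatula_green, spatula_yellow only 2 to 3 are there at a start; the rules pass over those that are not, and their reading is None.
At some moment in a run one of spatula_red, spatula_green, spatula_yellow may be knocked a few centimetres aside while the robot is not near it.
Once in a run the grip may slacken for a moment while it holds something.
It also fails if it takes over 200 s, if anything falls off the work surface, if the arm or the gripper's body presses on something with over 40 N, if the wrist force passes 120 N, or if a joint passes its speed limit or range.

## Working session

There is one attempt and no reset: what is moved stays moved. The work goes in short steps, each a Python script; the robot and the scene stay as the last script left them, time stands still between calls to the robot, and variables do not carry over. Pictures are saved under pics/ and viewed, and the job is handed in when it is done.

```bash
mkdir -p pics; ls
python3 - <<'E'
from plant import env, move_gripper, kin, vision, workorder, readout
import cv2
print(readout.read_time(), readout.read_ee_pos(), readout.read_orientation(), readout.read_opening())
for n in ["scene","top","wrist"]:
    print(n, vision.camera_info(n))
    cv2.imwrite(f"pics/a_{n}.png", vision.grab_frame(n)[:,:,::-1])
E
```

```text
pics
0.0 [ 0.22937901 -0.47148492  0.23046051] [-1.5664009   1.56884987  2.02801433] 0.9981759681829603
scene {'fov_y': 46.68080123871015, 'cx': 320.76110906557255, 'cy': 228.97106373233038, 'world_from_camera': array([[ 0.69289416, -0.61348024,  0.3788663 ,  0.84663243],
       [ 0.72103854,  0.59029701, -0.36284   , -0.32216585],
       [-0.00104848,  0.52458692,  0.85135625,  0.94373363],
       [ 0.        ,  0.        ,  0.        ,  1.        ]])}
top {'fov_y': 46.67843600476667, 'cx': 319.99053953405183, 'cy': 245.15010740362408, 'world_from_camera': array([[ 0.01780984,  0.99778423, -0.06410487,  0.38282327],
       [-0.9998373 ,  0.01795647,  0.00171174,  0.01684981],
       [ 0.00285904,  0.06406396,  0.9979417 ,  1.28216797],
       [ 0.        ,  0.        ,  0.        ,  1.        ]])}
wrist {'fov_y': 65.70646984690485, 'cx': 318.84283283363953, 'cy': 238.75918822867783, 'hand_eye': array([[-9.82941676e-04,  2.97582240e-01, -9.54695682e-01,
        -1.41700644e-01],
       [ 9.99999418e-01, -1.32219447e-04, -1.07079909e-03,
        -1.73940943e-03],
       [-4.44880126e-04, -9.54696178e-01, -2.97581937e-01,
        -7.50294738e-02],
       [ 0.00000000e+00,  0.00000000e+00,  0.00000000e+00,
         1.00000000e+00]])}
```

View pics/a_top.png

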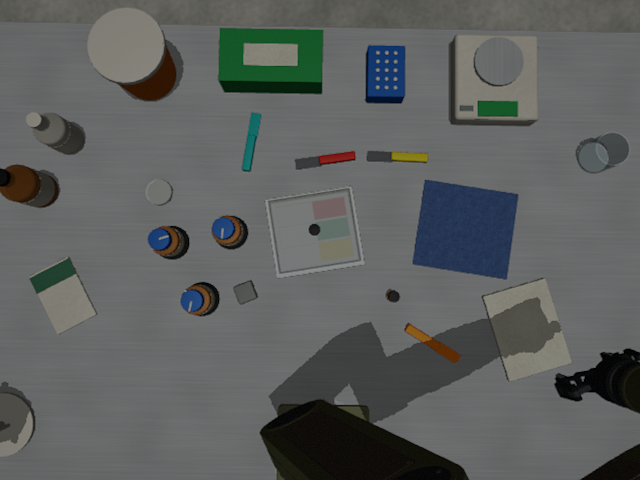

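View pics/a_scene.png

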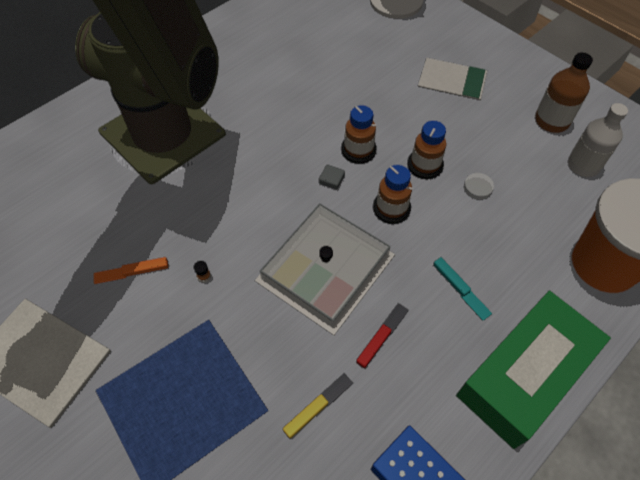

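View pics/a_wrist.png

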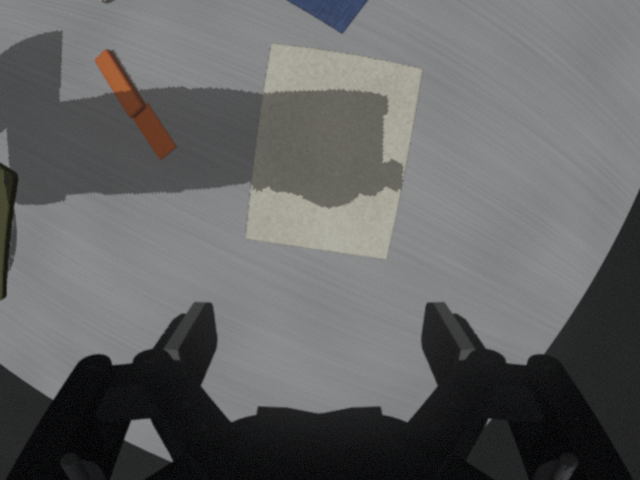

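Candidates in the top image:
- **Red spatula:** (325,160), red handle with a dark steel blade.
- **Yellow spatula:** (397,157), yellow handle with a dark steel blade.
- **Look-alikes:** the teal one at (252,142) and the orange one at (432,343) both have blades the same colour as their handles, so neither is listed. No green spatula is visible.
- **Other lids:** the white disc at (159,192) could be taken for the petri dish.
- **Jars:** caps at (163,240), (225,228) and (192,300).
- **Tray:** knob at (314,229). Its red, green and yellow patches all lie on the -y side.

Next I'll check the crops and measure.

```bash
cat > h.py <<'E'
from plant import env, move_gripper, kin, vision, workorder, readout
import numpy as np, cv2
from scipy.spatial.transform import Rotation as Rn
def cam(name):
    i=vision.camera_info(name); f=240/np.tan(np.radians(i['fov_y']/2)); return i,f
def toolT():
    T=np.eye(4); T[:3,3]=readout.read_ee_pos(); T[:3,:3]=Rn.from_euler('xyz',readout.read_orientation()).as_matrix(); return T
def ray(name,uv,T=None):
    i,f=cam(name); uv=np.atleast_2d(np.asarray(uv,float))
    dx=(uv[:,0]-i['cx'])/f; dy=(uv[:,1]-i['cy'])/f
    if name=='wrist':
        r=np.hypot(dx,dy)+1e-12; d=np.c_[np.sin(r)*dx/r,-np.sin(r)*dy/r,-np.cos(r)]; W=T@i['hand_eye']
    else:
        d=np.c_[dx,-dy,-np.ones(len(dx))]; W=i['world_from_camera']
    return W[:3,3], d@W[:3,:3].T
def pt(name,uv,z,T=None):
    o,d=ray(name,uv,T); return o+d*((z-o[2])/d[:,2])[:,None]
def proj(name,P,T=None):
    i,f=cam(name); W=i['world_from_camera'] if name!='wrist' else T@i['hand_eye']
    P=np.atleast_2d(P); c=(P-W[:3,3])@W[:3,:3]
    if name=='wrist':
        rr=np.hypot(c[:,0],c[:,1]); th=np.arctan2(rr,-c[:,2]); return np.c_[i['cx']+f*th*c[:,0]/rr,i['cy']-f*th*c[:,1]/rr]
    return np.c_[i['cx']-f*c[:,0]/c[:,2], i['cy']+f*c[:,1]/c[:,2]]
def grab(name,save=None):
    T=toolT(); im=vision.grab_frame(name)
    if save: cv2.imwrite(f'pics/{save}.png',im[:,:,::-1])
    return im,T
def mask(im,h0,h1,s=90,v=40):
    hsv=cv2.cvtColor(im,cv2.COLOR_RGB2HSV); return cv2.inRange(hsv,(h0,s,v),(h1,255,255))
def blobs(m,amin=30):
    n,l,st,c=cv2.connectedComponentsWithStats(m); return [(c[k],st[k],(l==k)) for k in range(1,n) if st[k][4]>=amin]
def rect(b): # min area rect of blob mask
    cs,_=cv2.findContours(b.astype(np.uint8),cv2.RETR_EXTERNAL,cv2.CHAIN_APPROX_NONE); c=max(cs,key=len)
    return cv2.minAreaRect(c)
E
python3 - <<'E'
from h import *
top=cv2.imread('pics/a_top.png')[:,:,::-1].copy(); sc=cv2.imread('pics/a_scene.png')[:,:,::-1].copy()
for name,im in (('top',top),('scene',sc)):
    for col,(a,b,z) in {'red':(0,4,.016),'yellow':(22,32,.016),'blue':(100,125,.116)}.items():
        for c,st,m in blobs(mask(im,a,b,120,50),60):
            r=rect(m); bx=cv2.boxPoints(r)
            zz=.003 if st[4]>3000 else z
            print(name,col,c.round(1),st[4],pt(name,c,zz)[0][:2].round(4),'rect',np.round(r[1],1),pt(name,bx,zz)[:,:2].round(3).tolist())
# crops
def crop(im,x0,y0,x1,y1,s): return cv2.resize(im[y0:y1,x0:x1],None,fx=s,fy=s,interpolation=cv2.INTER_CUBIC)
a=crop(top,230,110,440,290,3.6); cv2.imwrite('pics/b1.png',a[:,:,::-1])
a=crop(top,130,200,260,325,4.5); cv2.imwrite('pics/b2.png',a[:,:,::-1])
E
```

```text
top red [336.6 157.4] 307 [ 0.6675 -0.02  ] rect [ 8.6 36.1] [[0.671, 0.023], [0.684, -0.059], [0.664, -0.062], [0.651, 0.02]]
top yellow [408.9 156.7] 318 [ 0.6723 -0.1866] rect [36.3  8.6] [[0.663, -0.145], [0.683, -0.145], [0.681, -0.229], [0.661, -0.228]]
top blue [385.6  71.3] 1669 [ 0.8338 -0.1193] rect [37. 52.] [[0.777, -0.08], [0.891, -0.079], [0.892, -0.158], [0.778, -0.159]]
top blue [465.1 228.9] 7965 [ 0.5087 -0.3199] rect [95.1 84.9] [[0.427, -0.197], [0.622, -0.226], [0.591, -0.445], [0.396, -0.413]]
top blue [223.  227.5] 336 [0.4913 0.2195] rect [20. 22.] [[0.511, 0.243], [0.512, 0.197], [0.47, 0.196], [0.469, 0.242]]
top blue [158.3 239. ] 341 [0.4645 0.3546] rect [21. 21.] [[0.443, 0.376], [0.487, 0.377], [0.488, 0.333], [0.444, 0.331]]
top blue [191.8 299.7] 353 [0.3388 0.2803] rect [21.6 21.1] [[0.322, 0.307], [0.365, 0.298], [0.355, 0.254], [0.312, 0.263]]
scene red [373.4 345.7] 526 [ 0.6686 -0.0257] rect [11.5 47.4] [[0.666, -0.069], [0.651, 0.017], [0.671, 0.019], [0.685, -0.066]]
scene yellow [305.2 415.8] 661 [ 0.6731 -0.1918] rect [12.7 53. ] [[0.662, -0.233], [0.664, -0.148], [0.685, -0.149], [0.682, -0.233]]
scene blue [361.8 115.7] 326 [0.3434 0.2741] rect [22. 21.] [[0.31, 0.277], [0.339, 0.308], [0.38, 0.265], [0.351, 0.235]]
scene blue [434.  130.5] 339 [0.4688 0.3479] rect [23.3 20.5] [[0.447, 0.328], [0.442, 0.378], [0.493, 0.367], [0.497, 0.319]]
scene blue [398.  176.4] 408 [0.4951 0.2132] rect [24. 23.] [[0.461, 0.217], [0.491, 0.248], [0.528, 0.206], [0.499, 0.176]]
scene blue [180.1 403.8] 15255 [ 0.512  -0.3268] rect [114.5 143.3] [[0.394, -0.429], [0.427, -0.198], [0.632, -0.231], [0.588, -0.441]]
scene blue [413.2 459.9] 2388 [ 0.8397 -0.1383] rect [77.2 55.4] [[0.802, -0.186], [0.804, -0.107], [0.904, -0.106], [0.899, -0.181]]
```

View crops.

View pics/b1.png

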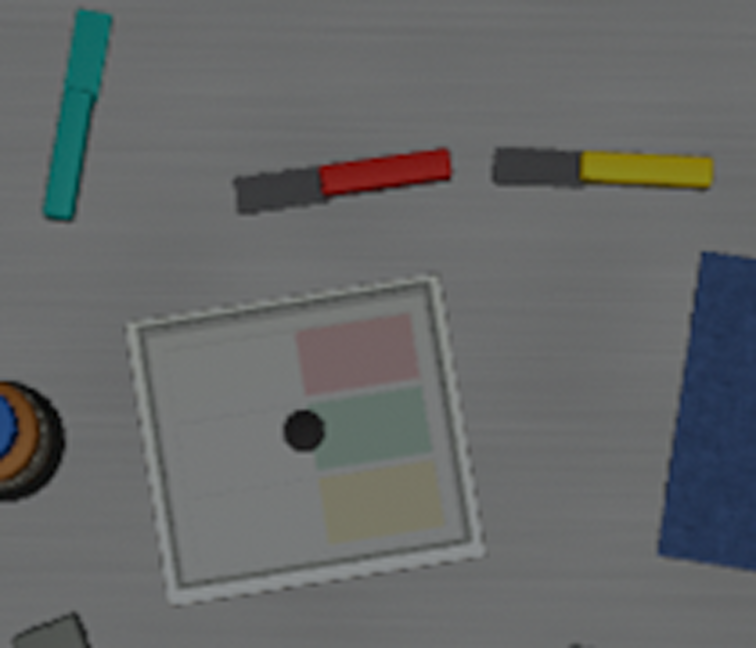

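View pics/b2.png

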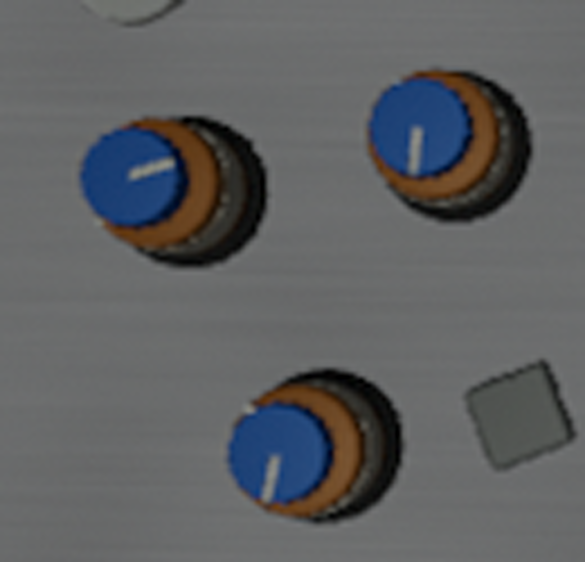

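Crop b1 confirms it: both red and yellow have dark steel blades, with the blade end pointing +y, and the tray patches run red, green, yellow from +x to -x. Crop b2 shows the three cap lines. The shoulder mark can only be seen on the bottom jar, at about (250,408) in the crop.

```bash
cat >> h.py <<'E'
def att(a): return [np.pi/2-a, np.pi/2, 0.0]
def jaw():
    R=toolT()[:3,:3]; return np.arctan2(R[1,1],R[0,1])
E
python3 - <<'E'
from h import *
def fit(c,z,name='top'):
    P=pt(name,c,z)[:,:2]; print('ctr',P.mean(0).round(4)); 
    for k in range(4):
        d=P[(k+1)%4]-P[k]; print('  edge',np.linalg.norm(d).round(4),np.degrees(np.arctan2(d[1],d[0])).round(1))
fit(np.array([(265.3,200.3),(351.1,186.4),(364.4,263.6),(277.8,278.1)]),.004)
print(pt('top',(314.3,229.3),.065),pt('scene',(326,254),.058))
print('mat'); fit(np.array([(425.,180.5),(518,193),(507.5,278),(413.5,264.5)]),.003)
print(readout.read_joint_positions())
for a in (8,30,-30): print(a,kin.ik([.48,.02,.3],att(np.radians(a))))
for xy in ((.493,.2165),(.4665,.351),(.341,.277)): print(xy,kin.ik([*xy,.09],att(np.arctan2(xy[1],xy[0]))))
for xy in ((.667,-.02),(.672,-.19)): print(xy,kin.ik([*xy,.005],att(.1)))
E
```

```text
ctr [0.4953 0.0275]
  edge 0.2013 -79.7
  edge 0.1815 -169.5
  edge 0.2016 100.5
  edge 0.1822 10.4
[[0.49567024 0.02788205 0.065     ]] [[0.49765975 0.02512139 0.058     ]]
mat
ctr [ 0.5089 -0.322 ]
  edge 0.2176 -96.7
  edge 0.199 172.7
  edge 0.218 82.8
  edge 0.1972 -7.4
[-1.11798017e+00  2.60533702e-01 -1.39073320e-01  1.17268324e+00
  2.18587027e-05  1.57081907e+00]
8 [ 0.04164258  0.16209254 -0.08767862  1.32102517  0.          1.47281257]
30 [ 0.04164258  0.16209254 -0.08767862  1.32102517  0.          1.08884013]
-30 [ 0.04164258  0.16209254 -0.08767862  1.32102517  0.          2.13603768]
(0.493, 0.2165) [ 0.4137929   0.38167028 -0.35176285  0.83736319  0.          1.57079633]
(0.4665, 0.351) [ 0.64504273  0.450335   -0.23571763  0.8847437   0.          1.57079633]
(0.341, 0.277) [ 0.68220614  0.23193264 -0.58202591  0.75683778  0.          1.57079633]
(0.667, -0.02) [-0.02997603  0.65538178 -0.10363109  0.81178346  0.          1.4408203 ]
(0.672, -0.19) [-0.27554593  0.70144391 -0.00743831  0.8619141   0.          1.1952504 ]
```

Run:
```python
from h import *
a=np.radians(10.3)
env.movep([.495,.02,.28],att(a))
print(readout.read_time(),np.degrees(jaw()),readout.read_ee_pos())
im,T=grab('wrist','c_wrist'); np.save('c_T.npy',T)
grab('top','c_top')
```

```text
2.1667 10.22204744846961 [0.49498798 0.01921998 0.27990877]
```

View pics/c_wrist.png

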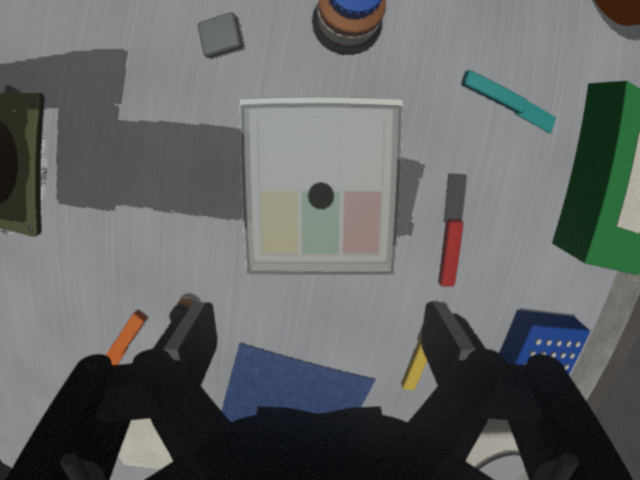

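View pics/c_top.png

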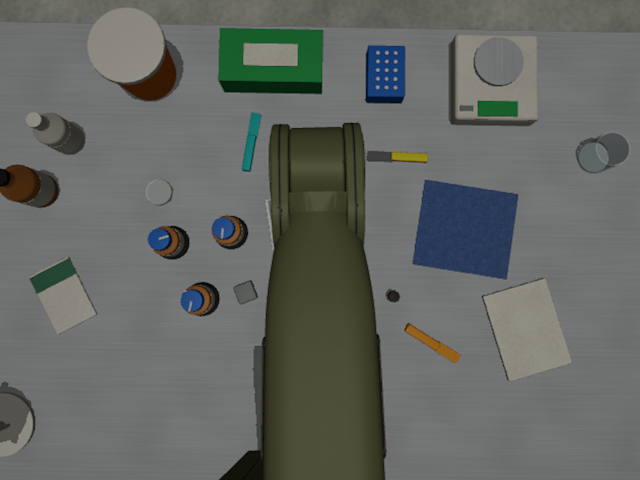

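The wrist picture shows the knob at (321,196), the tray corners at about (241,100), (403,100), (394,272) and (247,272), the red handle at (451,253), and no green spatula anywhere.

Run:
```python
from h import *
T=np.load('c_T.npy'); im=cv2.imread('pics/c_wrist.png')
print('knob',pt('wrist',(320.7,195.5),.062,T))
cv2.imwrite('pics/c_crop.png',cv2.resize(im[85:290,225:425],None,fx=2.9,fy=2.9,interpolation=cv2.INTER_CUBIC))
P=pt('wrist',[(241,100),(403,100),(394,273),(247,273)],.004,T)[:,:2]; print(P.round(4),P.mean(0))
rgb=im[:,:,::-1].copy()
for n,a,b in(('red',0,4),('yel',22,32),('grn',40,85)):
  for c,st,m in blobs(mask(rgb,a,b,40,50),80):
    r=rect(m); print(n,c.round(1),st[4],pt('wrist',c,.004,T)[0].round(4),np.round(r[1],1),pt('wrist',cv2.boxPoints(r),.004,T)[:,:2].round(3).tolist())
```

```text
knob [[0.4937348  0.02860468 0.062     ]]
[[ 0.3887  0.1108]
 [ 0.5668  0.1434]
 [ 0.6021 -0.0604]
 [ 0.4238 -0.0926]] [0.49536368 0.02528663]
red [450.9 252.6] 1037 [ 0.6681 -0.0219  0.004 ] [17.4 68.4] [[0.663, -0.068], [0.65, 0.02], [0.673, 0.022], [0.688, -0.067]]
yel [ 27.2 177.3] 998 [ 0.0784 -0.017   0.004 ] [ 36.3 127. ] [[0.005, -0.116], [0.013, 0.082], [0.095, 0.082], [0.093, -0.102]]
yel [279.2 228.5] 1505 [ 0.4551 -0.0293  0.004 ] [34. 53.] [[0.439, -0.061], [0.43, 0.003], [0.469, 0.01], [0.479, -0.053]]
yel [414.8 368.2] 676 [ 0.6717 -0.199   0.004 ] [16. 54.] [[0.659, -0.237], [0.662, -0.147], [0.686, -0.154], [0.686, -0.246]]
grn [618.5 196.6] 5023 [0.9231 0.1084 0.004 ] [ 57.3 187.7] [[0.889, -0.002], [0.881, 0.274], [1.026, 0.313], [1.039, -0.001]]
```

View pics/c_crop.png

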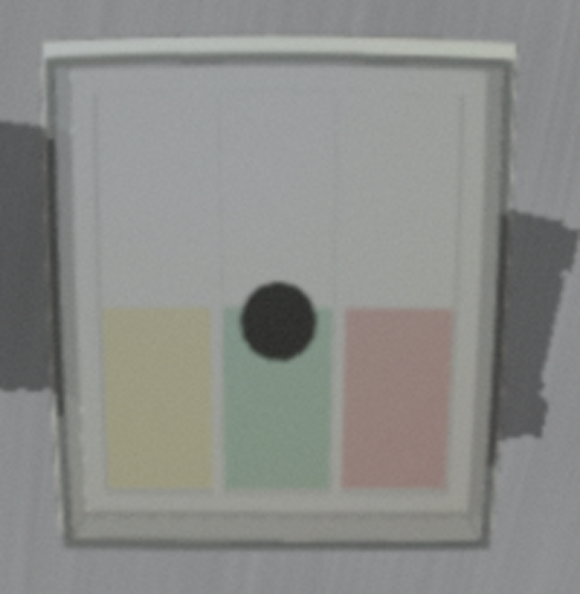

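```bash
cat >> h.py <<'E'
def st(tag=''):
    print(tag,'t',round(readout.read_time(),2),'p',np.round(readout.read_ee_pos(),4),'a',round(np.degrees(jaw()),2),'op',round(readout.read_opening(),3),'F',np.round(readout.read_wrist_force(),1),'M',np.round(readout.read_wrist_torque(),2))
E
python3 - <<'E'
from h import *
a=np.radians(10.2)
move_gripper(.6)
env.movep([.4952,.0275,.10],att(a)); env.line_to([.4952,.0275,.0435],.1); st('down')
move_gripper(0,60); st('grip')
env.line_to([.4952,.0275,.06],.05); st('lift')
env.line_to([.4952,.0275,.16],.12); st('up')
grab('scene','d_scene')
E
```

```text
down t 4.17 p [0.4961 0.0275 0.0443] a 10.2 op 0.595 F [1.4 0.1 0.2] M [ 0.03  0.01 -0.  ]
grip t 4.53 p [0.496  0.0275 0.0446] a 10.2 op 0.277 F [0.6 0.9 7.1] M [-0.01  0.22 -0.01]
lift t 5.01 p [0.4954 0.0275 0.0603] a 10.2 op 0.277 F [-0.3  1.  -2.3] M [-0.    0.05 -0.01]
up t 5.99 p [0.4945 0.0275 0.1592] a 10.2 op 0.281 F [ 0.  -0.6 -2.7] M [ 0.02  0.02 -0.  ]
```

View pics/d_scene.png

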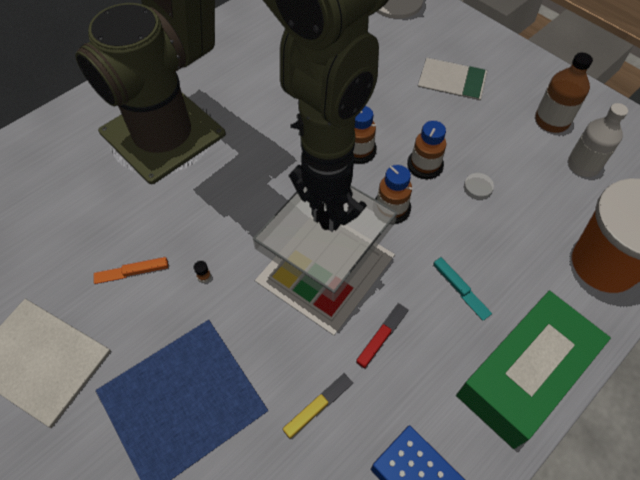

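The scene view shows the cover hanging level in the gripper above the tray, at about (325,225). Next is the mat.

Run:
```python
from h import *
st('start')
a=np.radians(-7.2)
env.movep([.510,-.323,.16],att(a)); st('over mat')
if readout.read_opening()>.2:
    env.line_to([.510,-.323,.060],.12); env.line_to([.510,-.323,.0437],.04); st('down')
    T=toolT(); np.save('mat_T.npy',T)
    move_gripper(.6); st('open')
    env.line_to([.510,-.323,.20],.2)
    im,T=grab('wrist','e_wrist'); np.save('e_T.npy',T); st()
    grab('scene','e_scene')
```

```text
start t 6.04 p [0.4943 0.0275 0.159 ] a 10.2 op 0.277 F [ 0.2  0.1 -1.4] M [-0.02  0.01 -0.06]
over mat t 7.36 p [ 0.5101 -0.3217  0.1598] a -7.12 op 0.277 F [-0.1  0.6 -1.5] M [-0.02 -0.02 -0.01]
down t 8.9 p [ 0.5099 -0.323   0.0436] a -7.2 op 0.273 F [-0.6 -0.1  0.4] M [ 0.05  0.08 -0.02]
open t 9.28 p [ 0.5101 -0.3231  0.0437] a -7.2 op 0.599 F [0.8 0.7 0.3] M [ 0.02 -0.04  0.01]
 t 10.27 p [ 0.5091 -0.3224  0.1984] a -7.2 op 0.602 F [-0.3  0.9 -0.4] M [ 0.03 -0.    0.01]
```

View pics/e_wrist.png

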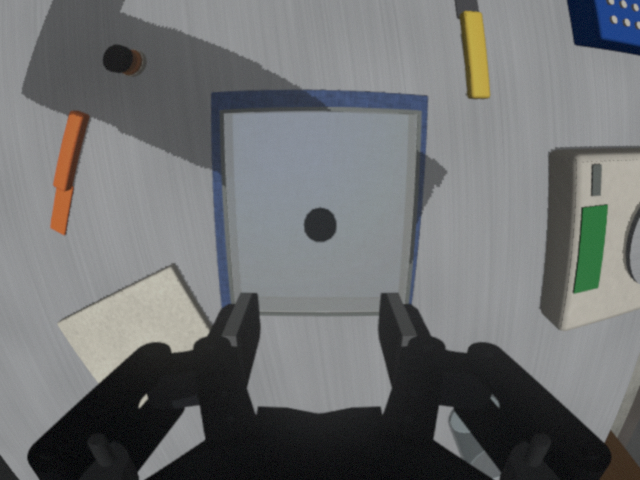

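View pics/e_scene.png

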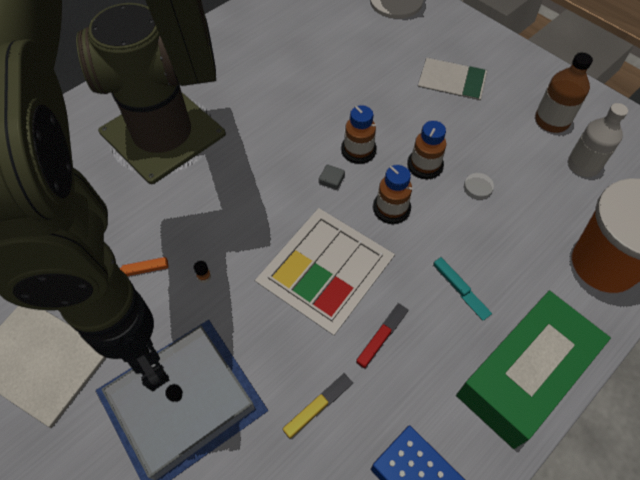

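The cover sits on the mat, with blue margin showing left, right and top in the wrist view. I'll check how well it's centred while moving to the yellow spatula, and look at that too.

Run:
```python
from h import *
T=np.load('e_T.npy')
far=pt('wrist',[(213,94),(428,97)],.003,T)[:,:2]; print('mat far corners',far.round(4))
ex=np.array([np.cos(np.radians(82.8)),np.sin(np.radians(82.8))]); print('mat ctr',far.mean(0)-.11*ex)
print('knob',pt('wrist',(320,225),.062,T))
# look over both spatulas
env.movep([.665,-.17,.22],att(np.radians(4)))
im,T=grab('wrist','f_wrist'); np.save('f_T.npy',T); st()
grab('top','f_top')
```

```text
mat far corners [[ 0.4252 -0.2011]
 [ 0.6198 -0.2283]]
mat ctr [ 0.50872611 -0.32381924]
knob [[ 0.50851971 -0.3212793   0.062     ]]
 t 11.24 p [ 0.6638 -0.1714  0.2196] a 3.89 op 0.598 F [-0.4 -0.5 -0. ] M [-0.06  0.01  0.03]
```

View pics/f_wrist.png

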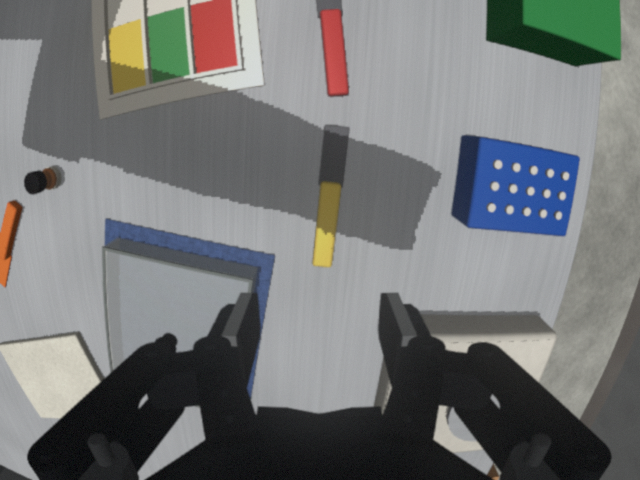

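View pics/f_top.png

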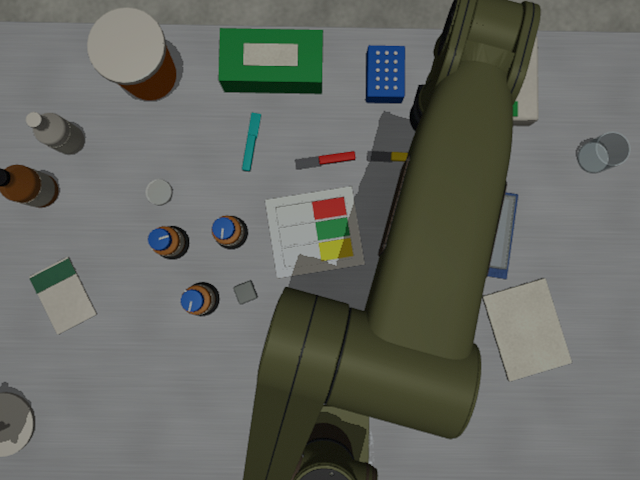

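```bash
cat >> h.py <<'E'
def spat(name,im,T,h0,h1,roi,s=120,v=40):
    m=mask(im,h0,h1,s,v); k=np.zeros_like(m); x0,y0,x1,y1=roi; k[y0:y1,x0:x1]=m[y0:y1,x0:x1]
    b=max(blobs(k,30),key=lambda q:q[1][4]); r=rect(b[2]); bx=pt(name,cv2.boxPoints(r),.010,T)[:,:2]
    e0=bx[1]-bx[0]; e1=bx[2]-bx[1]; d=e0 if np.linalg.norm(e0)>np.linalg.norm(e1) else e1
    return pt(name,b[0],.012,T)[0,:2],np.degrees(np.arctan2(d[1],d[0]))%180,b[1][4],np.linalg.norm(e0),np.linalg.norm(e1)
E
python3 - <<'E'
from h import *
T=np.load('f_T.npy'); im=cv2.imread('pics/f_wrist.png')[:,:,::-1].copy()
print('yel w',spat('wrist',im,T,20,34,(300,170,350,280)))
print('red w',spat('wrist',im,T,0,5,(310,5,360,110)))
im=cv2.imread('pics/f_top.png')[:,:,::-1].copy()
print('red t',spat('top',im,T,0,5,(290,140,360,170)))
for nm,f,R in(('top','f_top',[(0,5,(300,190,350,222)),(20,34,(315,235,360,265)),(45,75,(310,210,355,245))]),('scene','e_scene',[(0,5,(310,270,360,320)),(20,34,(270,245,315,295)),(45,75,(285,255,335,305))])):
    im=cv2.imread(f'pics/{f}.png')[:,:,::-1].copy()
    for h0,h1,r in R:
        m=mask(im,h0,h1,100,30); k=np.zeros_like(m); k[r[1]:r[3],r[0]:r[2]]=m[r[1]:r[3],r[0]:r[2]]
        b=max(blobs(k,30),key=lambda q:q[1][4]); rr=rect(b[2]); print(nm,h0,pt(nm,rr[0],.004)[0,:2].round(4),b[1][4],pt(nm,cv2.boxPoints(rr),.004)[:,:2].round(3).tolist())
E
```

```text
yel w (array([ 0.67040163, -0.18670288]), np.float64(87.89765186820787), np.int32(1543), np.float64(0.0852096478653888), np.float64(0.018316024096811725))
red w (array([ 0.66581744, -0.02224551]), np.float64(99.31449705241651), np.int32(1690), np.float64(0.01894343476730142), np.float64(0.08474860110197595))
red t (array([ 0.66841592, -0.0200009 ]), np.float64(99.007633742138), np.int32(307), np.float64(0.08425528749129135), np.float64(0.020093953010548258))
top 0 [ 0.5521 -0.0041] 576 [[0.566, 0.036], [0.58, -0.037], [0.538, -0.044], [0.525, 0.028]]
top 20 [ 0.4564 -0.0214] 599 [[0.471, 0.019], [0.484, -0.054], [0.442, -0.062], [0.429, 0.011]]
top 45 [ 0.5044 -0.0129] 564 [[0.518, 0.027], [0.531, -0.045], [0.491, -0.052], [0.478, 0.019]]
scene 0 [ 0.5484 -0.006 ] 798 [[0.534, -0.044], [0.52, 0.029], [0.563, 0.033], [0.575, -0.04]]
scene 20 [ 0.4534 -0.0224] 735 [[0.439, -0.061], [0.425, 0.015], [0.468, 0.016], [0.48, -0.058]]
scene 45 [ 0.5006 -0.014 ] 712 [[0.487, -0.051], [0.474, 0.021], [0.514, 0.023], [0.527, -0.047]]
```

```bash
cat >> h.py <<'E'
def pick(c,ang,zp=.005,F=60):
    th=np.radians(ang); g=np.array(c)+.0075*np.array([np.cos(th),np.sin(th)]); a=th-np.pi/2
    move_gripper(.5); env.movep([*g,.06],att(a)); env.line_to([*g,zp],.1); st('at')
    move_gripper(0,F); st('grip'); env.line_to([*g,.03],.1); env.line_to([*g,.12],.2); st('up')
def place(slot,ang=100.2,zp=.0115):
    th=np.radians(ang); g=np.array(slot)-.02*np.array([np.cos(th),np.sin(th)]); a=th-np.pi/2
    env.movep([*g,.10],att(a)); st('over')
    if readout.read_opening()<.12: print('LOST'); return False
    env.line_to([*g,.03],.12); env.line_to([*g,zp],.04); st('low')
    move_gripper(.45); env.line_to([*g,.10],.15); st('done'); return True
E
python3 - <<'E'
from h import *
pick((.6704,-.187),87.9)
im,T=grab('wrist','g_wrist')
if place((.4483,.0175)):
    env.line_to([.46,-.06,.2],.25)
    im,T=grab('wrist','g2_wrist'); np.save('g2_T.npy',T)
E
```

```text
at t 12.93 p [ 0.6714 -0.1797  0.0058] a -2.1 op 0.5 F [-0.1 -0.7 -0.1] M [-0.01  0.03 -0.  ]
grip t 13.26 p [ 0.6718 -0.1798  0.0064] a -2.1 op 0.213 F [0.3 0.9 5. ] M [0.05 0.12 0.02]
up t 14.26 p [ 0.67   -0.1793  0.1188] a -2.1 op 0.215 F [ 0.4 -0.6 -1. ] M [-0.01  0.04  0.03]
over t 15.4 p [ 0.4536 -0.0025  0.1002] a 10.18 op 0.208 F [ 1.5  0.7 -0.5] M [-0.05  0.01 -0.08]
low t 16.74 p [ 0.4516 -0.0022  0.0113] a 10.21 op 0.208 F [ 0.3 -0.2 -0.1] M [ 0.01 -0.01 -0.  ]
done t 17.82 p [ 0.4513 -0.0022  0.0995] a 10.2 op 0.451 F [-0.6 -0.8 -0.6] M [ 0.03 -0.03 -0.02]
```

View pics/g2_wrist.png

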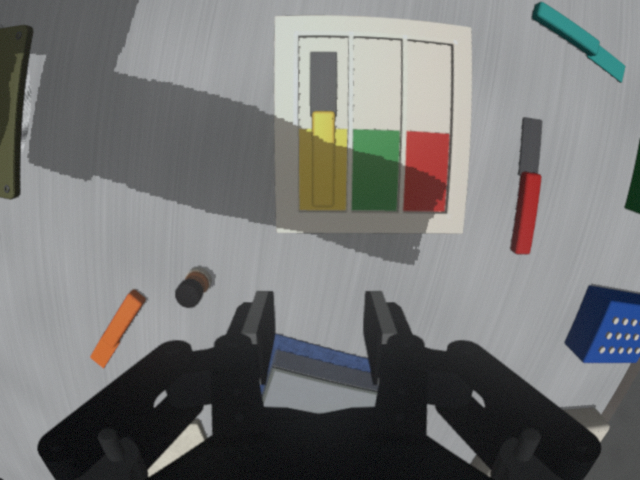

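The yellow spatula is flat in its compartment with its handle on the yellow patch at (323,160). Red is still at (526,213). Now the red pick.

Run:
```python
from h import *
T=np.load('g2_T.npy'); im=cv2.imread('pics/g2_wrist.png')[:,:,::-1].copy()
print('red w',spat('wrist',im,T,0,5,(500,160,550,265)))
env.movep([.66,-.06,.18],att(np.radians(9.2)))
im,T=grab('wrist','h_wrist'); c=spat('wrist',im,T,0,5,(240,100,400,300)); print(c)
if np.hypot(c[0][0]-.667,c[0][1]+.021)<.008:
    pick(c[0],99.2)
    if place(np.array((.5428,.0345))+.003*np.array([-.177,.984])):
        env.line_to([.50,-.05,.22],.25)
        im,T=grab('wrist','h2_wrist'); np.save('h2_T.npy',T)
```

```text
red w (array([ 0.66329237, -0.01920752]), np.float64(100.14988206169808), np.int32(1432), np.float64(0.0842684429009059), np.float64(0.02424137812364002))
(array([ 0.66543016, -0.01910564]), np.float64(100.13147657816785), np.int32(2002), np.float64(0.018145917655651416), np.float64(0.08305995482441367))
at t 20.86 p [ 0.665  -0.012   0.0058] a 9.18 op 0.496 F [-0.3 -0.2  0.7] M [ 0.02  0.02 -0.01]
grip t 21.19 p [ 0.6653 -0.0117  0.0064] a 9.2 op 0.21 F [-0.5 -0.4  5.2] M [-0.01  0.13  0.02]
up t 22.19 p [ 0.6635 -0.0117  0.1188] a 9.2 op 0.211 F [ 0.6  0.1 -1.6] M [0.07 0.04 0.02]
over t 22.75 p [0.5438 0.0179 0.0983] a 10.22 op 0.213 F [ 0.5 -0.1 -0.1] M [ 0.04 -0.06 -0.01]
low t 24.09 p [0.5456 0.0178 0.0113] a 10.2 op 0.212 F [-0.2 -0.9  0.2] M [-0.02  0.02 -0.01]
done t 25.17 p [0.5453 0.0177 0.0994] a 10.2 op 0.45 F [-0.9 -1.  -0. ] M [0.02 0.04 0.04]
```

View pics/h2_wrist.png

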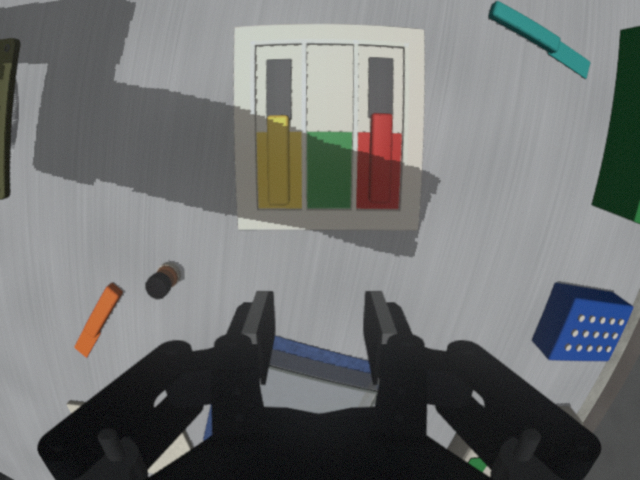

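Both spatulas are flat in their own compartments, handles over the red patch at (380,160) and the yellow at (280,160). No green one is visible in any view. Next I put the cover back.

Run:
```python
from h import *
a=np.radians(-7.2); g=[.5099,-.3228]
move_gripper(.6); env.movep([*g,.12],att(a)); env.line_to([*g,.0432],.1); st('at')
move_gripper(0,60); st('grip'); env.line_to([*g,.06],.05); env.line_to([*g,.13],.15); st('up')
if readout.read_opening()>.2:
    env.movep([.4953,.0270,.13],att(np.radians(10.2))); st('over')
    if readout.read_opening()>.2:
        env.line_to([.4953,.0270,.062],.12); env.wait(.2); st('low')
        grab('scene','i_scene'); grab('wrist','i_wrist')
```

```text
at t 28.27 p [ 0.5105 -0.323   0.0438] a -7.19 op 0.594 F [ 0.3 -0.5 -0.4] M [ 0.03 -0.06  0.06]
grip t 28.62 p [ 0.5105 -0.3232  0.0443] a -7.2 op 0.282 F [-1.2  0.6  5.9] M [0.09 0.2  0.03]
up t 29.73 p [ 0.5095 -0.3225  0.1293] a -7.19 op 0.277 F [ 0.4 -0.  -2.5] M [0.07 0.06 0.01]
over t 31.04 p [0.4958 0.0262 0.1299] a 10.14 op 0.276 F [-0.4  0.7 -1.9] M [-0.03 -0.05 -0.06]
low t 31.96 p [0.4962 0.027  0.0629] a 10.19 op 0.275 F [-0.4 -0.2 -2.4] M [0.01 0.01 0.01]
```

View pics/i_wrist.png

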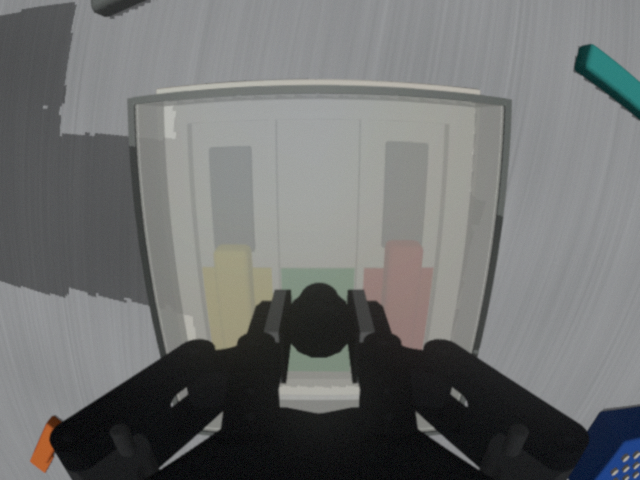

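View pics/i_scene.png

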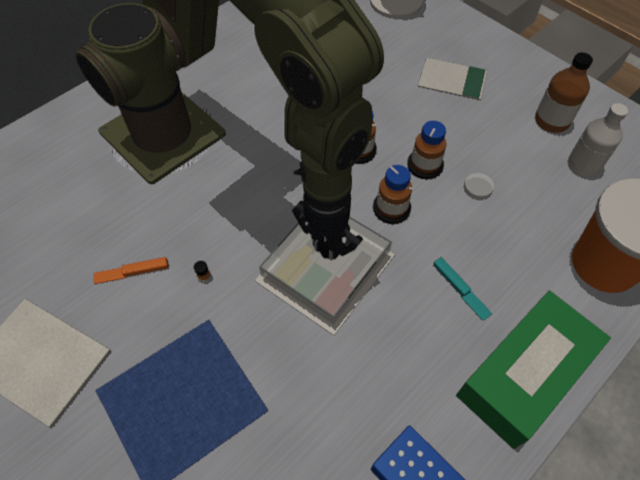

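The cover is held level over the tray and squared up, so I'm lowering it.

Run:
```python
from h import *
env.line_to([.4953,.0270,.0505],.03); st('1')
env.line_to([.4953,.0270,.0442],.03); st('2')
if abs(readout.read_wrist_force()[2])<10:
    move_gripper(.6); st('rel'); env.line_to([.4953,.0270,.12],.15)
    env.line_to([.495,.02,.28],.3); im,T=grab('wrist','j_wrist'); np.save('j_T.npy',T); st()
```

```text
1 t 32.59 p [0.495  0.027  0.0502] a 10.2 op 0.279 F [-0.5  0.6 -0.9] M [-0.   -0.    0.02]
2 t 32.95 p [0.4961 0.0271 0.0453] a 10.2 op 0.277 F [-1.6 -0.   7.3] M [-0.04  0.41 -0.01]
rel t 33.33 p [0.4953 0.027  0.044 ] a 10.2 op 0.602 F [ 0.2  0.8 -0.2] M [ 0.   -0.02  0.  ]
 t 34.73 p [0.4939 0.02   0.2779] a 10.2 op 0.603 F [-0.   0.1 -0.5] M [-0.02  0.03  0.02]
```

View pics/j_wrist.png

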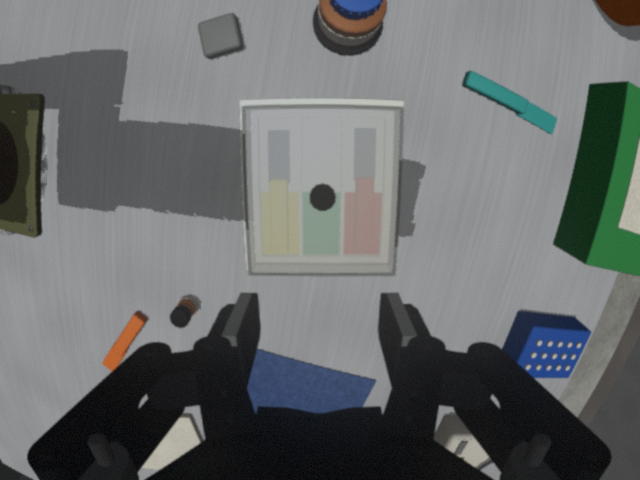

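The view matches the first seated one, with the knob at (322,197) and the skirt inside the plate edges, so the cover is down. Now the jars.

Run:
```python
from h import *
env.movep([.45,.22,.30],att(.5))
im,T=grab('wrist','k_wrist'); np.save('k_T.npy',T); st()
for c,s,m in blobs(mask(im,100,125,120,40),200):
    (u,v),r=cv2.minEnclosingCircle(np.argwhere(m)[:,::-1].astype(np.float32)); print(c.round(1),s[4],(u,v,r),pt('wrist',c,.116,T)[0].round(4))
cv2.imwrite('pics/k2.png',cv2.resize(im[0:320,60:520,::-1],None,fx=1.7,fy=1.7,interpolation=cv2.INTER_CUBIC))
```

```text
t 35.61 p [0.45   0.2188 0.2992] a 28.56 op 0.598 F [-0.4  0.6 -0.1] M [-0.05  0.01  0.  ]
[406.5  89. ] 1782 (406.30560302734375, 90.62130737304688, 25.51221466064453) [0.4615 0.354  0.116 ]
[241.4  93.5] 1774 (240.75, 93.25, 25.458398818969727) [0.3378 0.2813 0.116 ]
[358.6 230.8] 1514 (356.95733642578125, 229.36013793945312, 24.379043579101562) [0.4882 0.2218 0.116 ]
[177.9 439.9] 1444 (173.5, 438.5, 34.90711975097656) [ 0.4296 -0.1426  0.116 ]
```

View pics/k_wrist.png

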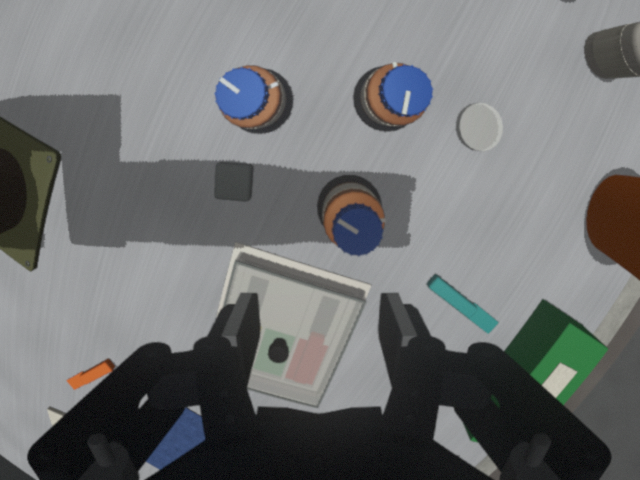

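The wrist view shows the caps at (406,89), (241,93) and (357,230). Each cap line points well away from its shoulder mark, at about (394,66), (274,85) and (384,218), so all three are open by roughly 2.3–2.8 rad. I'll refine the axis over the nearest jar and turn it.

```bash
cat >> h.py <<'E'
def capc(save=None):
    im,T=grab('wrist',save); best=None
    m=mask(im,100,125,110,30); m[300:]=0
    ctr=np.array([320,200.])
    tgt=proj('wrist',T[:3,3]*[1,1,0]+[0,0,.116],T)[0]
    b=min(blobs(m,200),key=lambda q:np.hypot(*(q[0]-tgt)))
    cs,_=cv2.findContours(b[2].astype(np.uint8),cv2.RETR_EXTERNAL,cv2.CHAIN_APPROX_NONE)
    P=pt('wrist',max(cs,key=len)[:,0,:].astype(float),.116,T)[:,:2]
    (x,y),r=cv2.minEnclosingCircle(P.astype(np.float32)); print('cap',x,y,r,b[0]); return np.array([x,y])
def screw(xy,total=3.3,F=80,step=.3,stopM=1.2,j0=-.45,z=.087):
    a0=np.arctan2(xy[1],xy[0])+np.pi/2-j0
    move_gripper(.72); env.movep([*xy,.15],att(a0)); env.line_to([*xy,z],.1); st('at')
    move_gripper(0,F); st('grip')
    q=np.array(readout.read_joint_positions()); q0=q[5]; hit=0
    while q[5]-q0<total:
        q[5]+=step; q[5]=min(q[5],3.12); env.set_joints(q)
        M=readout.read_wrist_torque(); print(round(q[5]-q0,2),round(readout.read_joint_positions()[5]-q0,2),np.round(M,2),np.round(readout.read_wrist_force(),1),round(readout.read_opening(),3))
        if abs(M[2])>stopM: hit+=1
        if hit>=2 or q[5]>=3.11: break
    st('end')
E
python3 - <<'E'
from h import *
env.movep([.490,.2205,.21],att(.42))
c=capc('l_wrist')
env.movep([*c,.21],att(.42)); c2=capc()
E
```

```text
cap 0.4873737096786499 0.2225748896598816 0.023686211556196213 [321.39981332 238.80927194]
cap 0.48775359988212585 0.22279249131679535 0.023840341717004776 [320.65640863 243.74651015]
```

View pics/l_wrist.png

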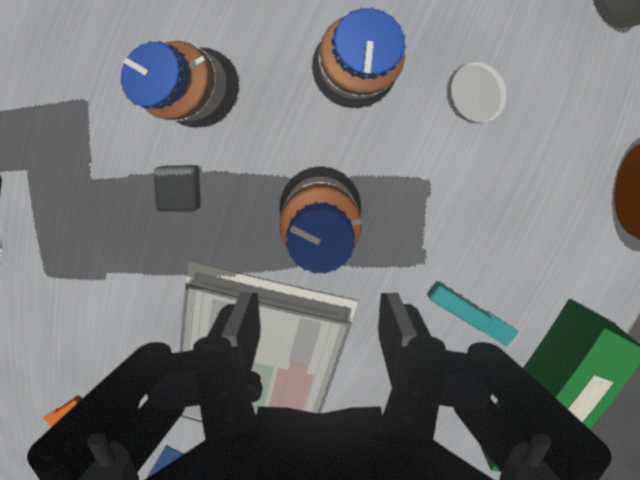

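Run:
```python
from h import *
screw((.489,.2212))
move_gripper(.72); p=readout.read_ee_pos(); env.line_to([p[0],p[1],.21],.2); grab('wrist','m_wrist'); st()
```

```text
at t 39.25 p [0.4894 0.2214 0.0874] a 140.12 op 0.716 F [ 0.4  0.2 -0. ] M [-0.04 -0.02 -0.01]
grip t 39.55 p [0.4913 0.2204 0.0888] a 140.07 op 0.514 F [ 1.8 -4.7  4.8] M [-1.   -0.47  0.03]
0.3 0.3 [-0.55 -0.37 -0.09] [ 1.3 -1.4 -2.5] 0.515
0.6 0.6 [-1.   -0.48 -0.07] [ 2.  -4.8 -2.1] 0.514
0.9 0.9 [-1.2  -0.53 -0.13] [ 2.6 -5.8 -2. ] 0.514
1.2 1.2 [-1.44 -0.39 -0.05] [ 2.6 -6.6 -0.7] 0.514
1.5 1.5 [-1.71 -0.38 -0.08] [ 3.6 -8.  -0.5] 0.515
1.8 1.8 [-1.81 -0.2  -0.06] [ 2.  -8.6  0.4] 0.514
2.1 2.1 [-1.84  0.04 -0.1 ] [ 1.4 -9.3  2.7] 0.513
2.4 2.4 [-1.84  0.28 -0.02] [-0.2 -8.9  2.6] 0.515
2.7 2.69 [ 0.92 -0.    0.49] [ 0.3  3.4 -3.8] 0.516
3.0 2.99 [ 1.23 -0.64  1.84] [ 3.4  6.7 -6.2] 0.51
3.3 3.29 [ 0.25 -0.75  1.94] [ 3.6  1.3 -2.1] 0.511
end t 43.86 p [0.4928 0.2213 0.0894] a -48.57 op 0.511 F [ 3.6  1.3 -2.1] M [ 0.25 -0.75  1.94]
 t 44.98 p [0.4895 0.2194 0.2085] a -49.01 op 0.72 F [-0.5  0.  -0.1] M [ 0.07  0.02 -0.02]
```

View pics/m_wrist.png

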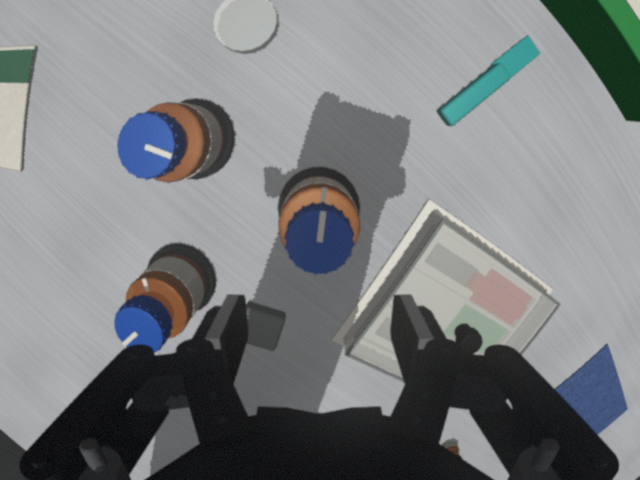

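The cap line (322,212) now lines up with its shoulder mark (323,195), and the stop was felt at about 2.7 rad with 1.9 Nm. On to the next two.

Run:
```python
from h import *
for k,xy in enumerate([(.4637,.3540),(.3386,.2803)]):
    env.movep([*xy,.21],att(np.arctan2(xy[1],xy[0])+1.0))
    screw(xy)
    move_gripper(.72); p=readout.read_ee_pos(); env.line_to([p[0],p[1],.21],.2); grab('wrist',f'n{k}_wrist'); st()
```

```text
at t 48.91 p [0.4641 0.3543 0.0875] a 153.14 op 0.717 F [-1.   0.8  0.7] M [-0.06 -0.05 -0.05]
grip t 49.21 p [0.465  0.3542 0.0885] a 153.13 op 0.516 F [ 0.6 -2.   5.8] M [-0.46 -0.17  0.02]
0.3 0.3 [-0.27 -0.21 -0.09] [ 1.6 -0.8 -0.4] 0.515
0.6 0.6 [-0.61 -0.42 -0.09] [ 1.9 -2.5 -0.5] 0.513
0.9 0.9 [-0.87 -0.51 -0.08] [ 3.1 -4.1  1. ] 0.517
1.2 1.2 [-0.98 -0.56 -0.12] [ 4.3 -4.7  0.8] 0.515
1.5 1.5 [-1.09 -0.43 -0.08] [ 3.5 -4.9  0.7] 0.515
1.8 1.8 [-1.17 -0.41 -0.05] [ 2.3 -5.3  1.2] 0.512
2.1 2.1 [-1.18 -0.32 -0.16] [ 2.5 -6.   1.7] 0.517
2.4 2.4 [-1.18 -0.22 -0.11] [ 2.2 -5.9  0.8] 0.516
2.7 2.7 [-1.1  -0.15 -0.08] [ 1.9 -6.2  1.9] 0.512
3.0 2.99 [ 0.43 -0.57  2.42] [ 3.3  0.1 -2.7] 0.512
3.3 3.3 [ 0.95 -1.1   0.46] [ 5.4  5.  -5.6] 0.514
end t 53.52 p [0.4671 0.3569 0.0891] a -35.86 op 0.514 F [ 5.4  5.  -5.6] M [ 0.95 -1.1   0.46]
 t 54.64 p [0.4633 0.3531 0.2084] a -35.95 op 0.723 F [ 1.1 -0.   0.1] M [-0.02 -0.06  0.03]
at t 58.57 p [0.3389 0.2806 0.0874] a 155.4 op 0.719 F [ 0.5 -0.4 -0.2] M [-0.03  0.02 -0.02]
grip t 58.86 p [0.3374 0.2817 0.0883] a 155.43 op 0.513 F [-6.   2.7  7.5] M [ 0.43  1.31 -0.08]
0.3 0.3 [-0.1  -0.22 -0.1 ] [ 0.6 -1.3 -4.1] 0.518
0.6 0.6 [-0.48 -0.55  0.01] [ 2.6 -2.3 -3.1] 0.514
0.9 0.9 [-0.72 -0.66 -0.12] [ 3.6 -3.6 -2.9] 0.515
1.2 1.2 [-0.82 -0.73 -0.06] [ 3.5 -5.8 -2.6] 0.516
1.5 1.5 [-1.03 -0.82 -0.08] [ 4.2 -5.1 -1.9] 0.511
1.8 1.8 [-1.18 -0.8  -0.07] [ 2.5 -7.  -0.8] 0.513
2.1 2.1 [-1.36 -0.75 -0.06] [ 2.2 -8.  -0.2] 0.514
2.4 2.39 [1.39 0.98 1.23] [-5.   6.5 -1.5] 0.511
2.7 2.69 [0.68 0.45 1.65] [-3.8  2.9  0.4] 0.512
end t 62.38 p [0.3368 0.2833 0.0888] a 1.19 op 0.512 F [-3.8  2.9  0.4] M [0.68 0.45 1.65]
 t 63.51 p [0.337  0.2807 0.2087] a 0.73 op 0.717 F [-0.7 -0.1 -0.8] M [-0.02 -0.02  0.  ]
```

View pics/n0_wrist.png

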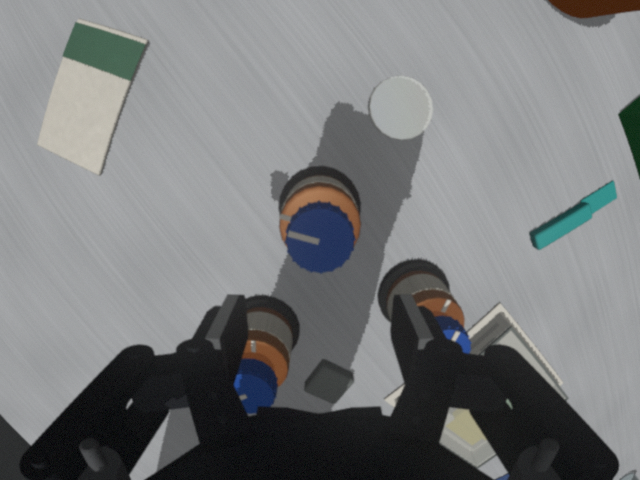

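View pics/n1_wrist.png

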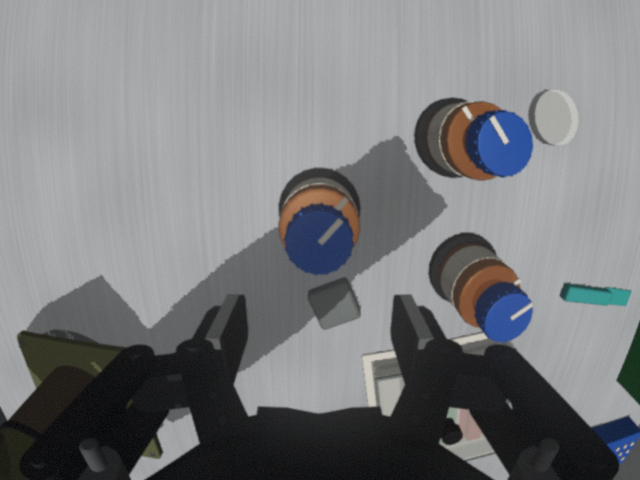

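Run:
```python
from h import *
T=toolT(); im=cv2.imread('pics/n1_wrist.png')
a=cv2.resize(im[85:350,405:560],None,fx=3.4,fy=3.4*.66,interpolation=cv2.INTER_CUBIC) if 0 else None
l=[im[155:285,260:380],im[85:190,405:545],im[225:350,420:545]]
l=[cv2.resize(x,(400,int(400*x.shape[0]/x.shape[1])),interpolation=cv2.INTER_CUBIC) for x in l]
H=max(x.shape[0] for x in l); l=[cv2.copyMakeBorder(x,0,H-x.shape[0],0,0,cv2.BORDER_CONSTANT) for x in l]
b=cv2.resize(np.hstack(l),None,fx=.66,fy=.66); cv2.imwrite('pics/o.png',b); print(b.shape)
np.save('n1_T.npy',T)
```

```text
(286, 792, 3)
```

View pics/o.png

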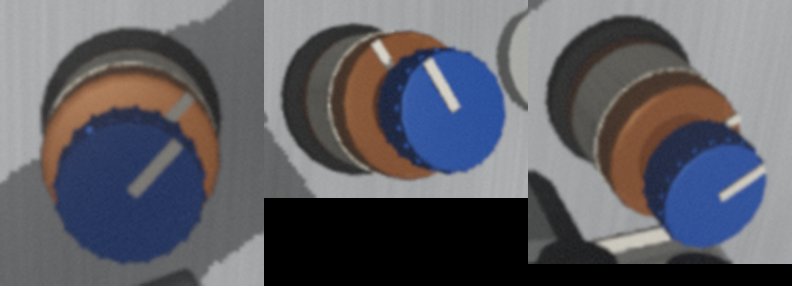

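Run:
```python
from h import *
from math import degrees,atan2
def Tm(p,a):
    T=np.eye(4); T[:3,3]=p; T[:3,:3]=Rn.from_euler('xyz',att(np.radians(a))).as_matrix(); return T
def whites(f,T,ax):
    im=cv2.imread(f'pics/{f}.png')[:,:,::-1]; h=cv2.cvtColor(im,cv2.COLOR_RGB2HSV)
    c=proj('wrist',[*ax,.116],T)[0]; out=[]
    for cc,s,m in blobs(cv2.inRange(h,(0,0,95),(180,75,255)),8):
        for z in (.116,.079):
            P=pt('wrist',np.argwhere(m)[:,::-1].astype(float),z,T)[:,:2]; r=np.hypot(*(P.mean(0)-ax))
            if r<.036 and s[4]<400:
                d=np.linalg.svd(P-P.mean(0))[2][0]; v=P.mean(0)-ax
                if d@v<0:d=-d
                print(f,cc.round(0),s[4],z,'r',r.round(4),'radial',round(degrees(atan2(v[1],v[0])),1),'dir',round(degrees(atan2(d[1],d[0])),1))
whites('m_wrist',Tm([.4895,.2194,.2085],-49.01),(.4895,.2212))
whites('n0_wrist',Tm([.4633,.3531,.2084],-35.95),(.463,.354))
T=np.load('n1_T.npy')
whites('n1_wrist',T,(.338,.281)); whites('n1_wrist',T,(.463,.354)); whites('n1_wrist',T,(.4895,.2212))
```

```text
m_wrist [317. 186.] 192 0.079 r 0.0323 radial 44.3 dir 132.1
m_wrist [323. 194.] 83 0.116 r 0.0326 radial 36.3 dir 33.2
m_wrist [323. 194.] 83 0.079 r 0.0258 radial 34.0 dir 33.2
m_wrist [321. 226.] 219 0.116 r 0.0113 radial 34.7 dir 34.8
m_wrist [321. 226.] 219 0.079 r 0.0018 radial -14.8 dir 34.8
n0_wrist [313. 182.] 50 0.079 r 0.0359 radial 62.1 dir -26.7
n0_wrist [291. 193.] 10 0.079 r 0.0347 radial 92.4 dir 11.8
n0_wrist [346. 191.] 8 0.079 r 0.0347 radial 19.8 dir 99.2
n0_wrist [303. 237.] 225 0.116 r 0.012 radial 122.5 dir 127.6
n0_wrist [303. 237.] 225 0.079 r 0.0146 radial 172.8 dir 127.6
n1_wrist [307. 187.] 224 0.079 r 0.0342 radial 111.2 dir -159.3
n1_wrist [341. 189.] 18 0.079 r 0.0336 radial 67.8 dir 144.4
n1_wrist [349. 197.] 10 0.079 r 0.0316 radial 53.5 dir 129.5
n1_wrist [341. 203.] 78 0.116 r 0.0301 radial 67.9 dir 47.8
n1_wrist [341. 203.] 78 0.079 r 0.0244 radial 56.2 dir 47.8
n1_wrist [330. 231.] 223 0.116 r 0.01 radial 65.2 dir 49.4
n1_wrist [330. 231.] 223 0.079 r 0.0055 radial -16.2 dir 49.4
n1_wrist [467. 113.] 98 0.079 r 0.0267 radial 130.3 dir 126.8
n1_wrist [499. 130.] 204 0.116 r 0.0124 radial 131.3 dir 128.3
n1_wrist [499. 130.] 204 0.079 r 0.0148 radial 43.8 dir 128.3
```

All three cap lines match their shoulder marks to within 2°: 34.8/33.2, 128.3/126.8 and 49.4/47.8. The torque stop was felt on each one. I'll retract and take a last look.

Run:
```python
from h import *
env.movep([.23,-.472,.231],att(-1.118))
im,T=grab('top','p_top'); grab('scene','p_scene'); st()
cv2.imwrite('pics/p_crop.png',cv2.resize(im[130:330,130:460,::-1],None,fx=2.4,fy=2.4,interpolation=cv2.INTER_CUBIC))
```

```text
t 66.3 p [ 0.2307 -0.4716  0.231 ] a -63.97 op 0.717 F [ 1.6 -0.2 -0.5] M [-0.03 -0.07  0.02]
```

View pics/p_crop.png

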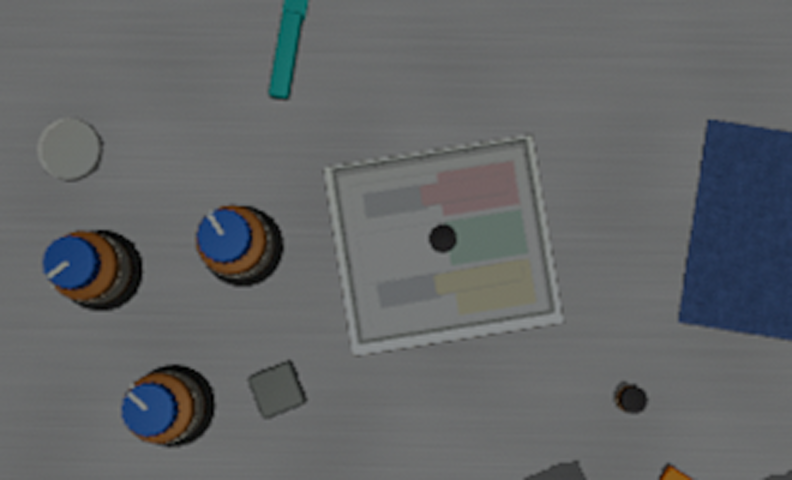

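View pics/p_scene.png

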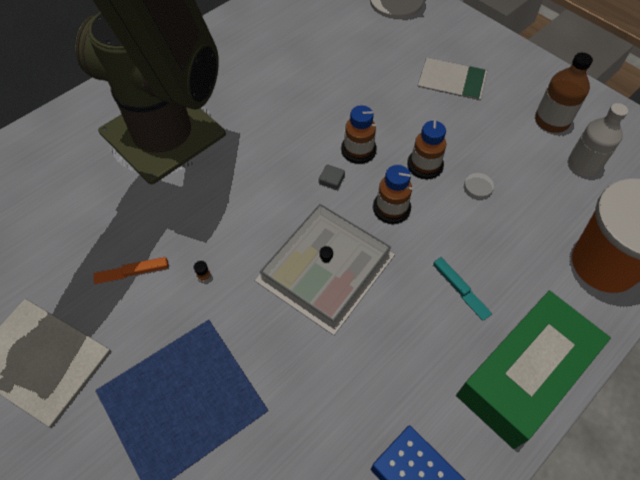

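The cover is seated with an even white border all round, and both spatulas lie under it on their own patches. The vial, petri dish and timer haven't moved. No green spatula is in any view. I'm handing the job in.

```bash
python3 -c "
from h import *
workorder.sign_off(); st()"
```

```text
the job is handed in; nothing more can be done
the job is handed in; nothing more can be done
```

The bench is closed up and the job was handed in at about 66 s of the 200 s. I moved the cover to within about 3 mm of the mat's middle, then laid the yellow and red spatulas flat in their own compartments with handles over the patches. After that I put the cover back over the tray and screwed all three jar caps to their stops.

- **Green spatula:** none was visible in any picture, so I treated it as absent. I left the teal and orange look-alikes where they were.
- **Cover:** the last top, scene and wrist pictures show it seated inside the plate edges, in the same place as at the start. Contact was felt when lowering it (7 N).
- **Caps:** each cap line matched its shoulder mark to within about 2°, and each stop was felt as a jump in wrist torque (1.6–2.4 Nm).
- **Vial, petri dish and timer:** the last pictures show them where they began.
- **Disagreements:** cap positions differed by up to about 9 mm between cameras, mainly the scene view. I used the top and wrist views, which agreed to about 4 mm. The grips bore this out, with only small side forces. No other check failed.

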